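# Set the two wings of a book cradle to their marked opening angles

### The arm

A 6-joint arm with a two-finger parallel gripper is mounted at the origin on the work surface. World frame = base frame: x ahead of the robot, y to its left, z up, the work surface at z = 0. Lengths are in m, angles in degrees, forces in N, time in s.
With the tool pointing down it reaches from about 0.25 to 0.725 m from the base axis. Payload 9.7 kg.
Tool frame: the origin (TCP) lies at the very end of the fingers, on their centre line; the grasp point (between the pads) lies 19 mm behind it (bot.grip_depth is the distance from the TCP to the grasp point, in m); z points along the fingers, y is the direction in which the jaws open and shut (so a half turn about z gives the same grasp; the last joint's range is limited). The gripper opens to 85 mm and grips with 20 to 120 N. Pads are 22 mm wide; open, the fingers measure 114 mm over their backs; the gripper's body (76 mm by 85 mm) begins 54 mm behind the grasp point. The pads swing forward as they close: fully open they stand 13 mm farther back than shut.
Start: joints at [70.073, 4.979, 10.078, 95.1, 0, 90], TCP at [0.187, 0.517, 0.199] pointing down, gripper open.
Joint ranges: [-179.16, 179.16], [-48.56, 103.87], [-65.8, 70.77], [-126.05, 130.52], [-82.76, 87.17], [-180, 180]. Speed limits (degrees/s): [127.2, 127.2, 147.25, 180, 180, 180].

### API

Orientations are given as [roll, pitch, yaw] about the fixed x, y, z axes, in that order (R = Rz(yaw) Ry(pitch) Rx(roll)).
In Python, from workcell import telemetry, optics, order, bot gives the robot as it stands. The module is installed in compiled form; this text tells all that it offers.
- The arm moves only by the shell command python3 -m inch 'ROWS' [FORCE]. ROWS is JSON, a list of rows, each a list of 7 numbers: the shift along the tool's x, y, z in m, then the turn, a rotation vector about the tool's x, y, z in rad, then the closure, from 0 (fully open) to 1 (shut). In form: [[tx, ty, tz, rx, ry, rz, grip], ...]. A call has 1 to 12 rows; each row is the pose to reach, as a shift and turn from the pose commanded when the call began, along the tool's axes at that moment; what a row does not reach only later rows make up. A row lasts 1/12 s, in which the tool goes at most 41.7 mm and 7.16 degrees, less where a joint would pass 70% of its speed; a pose out of reach is approached as far as the arm can. A call with a gripper value outside its range is refused whole. The fingers move at their own pace and stop on an object; FORCE is the grip in N (left out, the last holds). Time passes only in rows, so rows that repeat a pose let the fingers close. It gives the time, the measured TCP pose, the force and the opening at its end, in the units of the state.
- telemetry.get_obs(): the state, without advancing time (a new reading comes with each control period).
- optics.camera(name): name is "scene" or "top"; returns (picture, depth): 420x560x3 uint8, red, green, blue; 420x560 float32, m along the optical axis (not along the pixel's ray), 0 where there is no reading.
- optics.camera_info(name): a dict with "camera_matrix" (3x3 intrinsics, pixels), "k1" (the pictures are not rectified: a ray, as slopes to the right and down, at radius r is drawn at 1 + k1 r^2 times it, then the intrinsics apply), "xyz" and "attitude" of the camera in the world. Camera axes: x right, y down, z forward; pixel columns grow to the right and rows downward; lengths in m; the calibration is good to about 2 mm. A picture is of the moment at which its call begins. camera_info takes no time and is no camera call.
- order.job_done(): hands the job in, once; it reports no verdict.
The state is a dict: "time": time; "q": joint angles; "qd": joint speeds; "joint_efforts": joint torques, N m; "ee_pos": TCP position; "tcp_rot": TCP orientation; "wrist_force": force on the tool from outside, world axes, zero at the start; "torque": the same for the moment, N m; "opening": finger opening in m.
Only numpy, scipy, OpenCV 4.12 (cv2) and the standard library are available. Lean on these libraries where they do the work, as an engineer would, in place of code of your own. Each camera call takes 0.05 s, during which the arm holds its last target. There are 200 camera calls.

### The job

Set the book cradle for the next volume: with the fingertips press each of the two raised wings down by its brass corner tab until its black pointer is in line with the red marker on its scale, then let go so that the wing stays there. Press only downwards and not past the marker, without force and without lifting a wing back up; do not touch the grey felt or shift the red markers, grip nothing, and leave everything else on the table where it stands.

Things in the scene. Friction and masses are not known exactly. Their poses are not given: they have to be found in the camera images.
- cradle: book cradle fixed to the table, wooden base 280 mm (x) by 390 mm (y); origin under its centre on the table, x along the spine away from the robot, y left. Two maroon wings, 220 mm along x, 180 mm wide, 9 mm thick, are hinged along x at y = +22 (left) and -22 mm (right), z = 65 mm, and stand up like a V; two graduated arcs stand on its far end, up to 210 mm high
- left_tab (a point): brass tab at the left wing's outer corner nearest the robot (wing on the cradle's +y side): bare metal 45 mm along x, 40 mm across, 4 mm thick, the place to press. The point is the centre of its upper face, its axes are the wing's (z out of the wing); the tab is bent 28 degrees down from the wing: level when the wing stands 28 degrees above horizontal. It lies at cradle x = -85 mm and turns with the wing about the hinge line at 203 mm radius, 2 degrees below the wing's plane
- left_felt (a point): grey felt pad that covers the left wing's upper side where the book will lie, 212 mm along the hinge by 158 mm by 4 mm, its outer edge 14 mm short of the wing's outer edge. To be kept clean: do not touch. The point is the centre of its upper face, z out of the felt
- left_wing (a joint): how far the left wing is lowered from its upper stop, rad: 0 = 55 degrees above horizontal, 0.96 = flat; it grows as the wing is pressed down. The sprung friction hinge resists with about 7.5 to 9 N at the tab and holds the wing where it is left
- left_marker (a joint): where the red rider marker is set on the left scale, same zero and sense as joint left_wing: the pointer reads on the marker when the two values are equal
- left_pointer (a point): tip of the left wing's black pointer, which turns with the wing, 147 mm from the hinge line, on the far end of the cradle (cradle x = +133 mm) in front of the pale graduated arc (5 degrees = 12.8 mm a division)
- left_mark (a point): where the tip of the left pointer stands when it is exactly in line with the red marker, 3 mm inside the marker's tip; the marker is a red bar 5 mm wide and 36 mm long, radial, riding on the arc. z is square to the bar, up, against the way of the pointer
- right_tab (a point): brass tab at the right wing's outer corner nearest the robot (wing on the cradle's -y side): bare metal 45 mm along x, 40 mm across, 4 mm thick, the place to press. The point is the centre of its upper face, its axes are the wing's (z out of the wing); the tab is bent 28 degrees down from the wing: level when the wing stands 28 degrees above horizontal. It lies at cradle x = -85 mm and turns with the wing about the hinge line at 203 mm radius, 2 degrees below the wing's plane
- right_felt (a point): grey felt pad that covers the right wing's upper side where the book will lie, 212 mm along the hinge by 158 mm by 4 mm, its outer edge 14 mm short of the wing's outer edge. To be kept clean: do not touch. The point is the centre of its upper face, z out of the felt
- right_wing (a joint): how far the right wing is lowered from its upper stop, rad: 0 = 55 degrees above horizontal, 0.96 = flat; it grows as the wing is pressed down. The sprung friction hinge resists with about 7.5 to 9 N at the tab and holds the wing where it is left
- right_marker (a joint): where the red rider marker is set on the right scale, same zero and sense as joint right_wing: the pointer reads on the marker when the two values are equal
- right_pointer (a point): tip of the right wing's black pointer, which turns with the wing, 147 mm from the hinge line, on the far end of the cradle (cradle x = +133 mm) in front of the pale graduated arc (5 degrees = 12.8 mm a division)
- right_mark (a point): where the tip of the right pointer stands when it is exactly in line with the red marker, 3 mm inside the marker's tip; the marker is a red bar 5 mm wide and 36 mm long, radial, riding on the arc. z is square to the bar, up, against the way of the pointer
- gold_cup: gilt trophy cup on a dark round plinth, 150 mm tall, 76 mm wide (115 mm over its ears). Bystander. Origin at the centre of its underside
- goblet: silver goblet trophy on a dark plinth, 110 mm tall, 58 mm wide, beside the right wing. Bystander. Origin at the centre of its underside
- book: closed maroon hardback, 210 by 150 by 32 mm. Bystander. Origin at the centre of its underside
- weight_a: dark cylindrical book weight with a brass knob, 44 mm wide, 57 mm tall, beside the left wing. Bystander. Origin at the centre of its underside
- weight_b: second book weight, like the first, between robot and cradle. Bystander. Origin at the centre of its underside
- loupe: black-rimmed stand magnifier, 60 mm wide, 38 mm tall, beside the left wing. Bystander. Origin at the centre of its underside
- medal_box: dark blue medal case, 90 by 90 by 29 mm. Bystander. Origin at the centre of its underside
- brush: dusting brush, 170 mm long, lying on the right, about 20 mm high. Bystander. Origin under the brush, near its middle

How it is judged (in metres and radians):
At the end, for the whole second after the job is handed in: Both wings let go and at rest, each pointer tip within 5 mm (2 degrees, under half a division) of its red marker's line (distance between left_pointer and left_mark below 0.005 m and distance between right_pointer and right_mark below 0.005 m and velocity of joint left_wing between -0.02 and 0.02 rad/s and velocity of joint right_wing between -0.02 and 0.02 rad/s); the robot touches nothing.
It fails at once if a wing is pressed past its marker by more than 8 mm at the pointer (z of left_pointer in the frame of left_mark below -0.008 m or z of right_pointer in the frame of right_mark below -0.008 m).
It fails at once if a wing is lifted back up (velocity of joint any of left_wing, right_wing below -0.12 rad/s or value of joint any of left_wing, right_wing below 0.08 rad).
It fails at once if a tab is forced or gripped (more than 35 N) (contact force between the fingers and left_wing_c3 above 35 N or contact force between the fingers and right_wing_c3 above 35 N).
It fails at once if the felt is touched (more than 1 N) (contact force between any of the fingers, the arm and left_wing_c2 above 1 N or contact force between any of the fingers, the arm and right_wing_c2 above 1 N).
It fails at once if a red marker is shifted by more than 3 mm, or anything else on the table moved by more than 15 mm or picked up (distance of any of left_mark, right_mark from where it was at the start of the episode above 0.003 m or distance of any of gold_cup, goblet, book, weight_a, weight_b, loupe, medal_box, brush from where it was at the start of the episode above 0.015 m).
It also fails if it takes over 61 s, if anything falls off the work surface, if the arm or the gripper's body presses on something with over 40 N, if the wrist force passes 120 N, or if a joint passes its speed limit or range.

## Working session

There is one attempt and no reset: what is moved stays moved. The work goes in short steps, Python scripts to look and compute and a shell command to move; the robot and the scene stay as the last step left them, time stands still between calls to the robot, and variables do not carry over. Pictures are saved under pics/ and viewed, about 8 in all and at most 12, crops included, and the job is handed in when it is done.

```bash
mkdir -p pics
cat > h.py <<'E'
import numpy as np, cv2
from scipy.spatial.transform import Rotation as R
from workcell import telemetry, optics, order, bot
def grab(n,f=None):
    p,d=optics.camera(n)
    if f: cv2.imwrite('pics/'+f,p[:,:,::-1])
    return p,d
def world(n,uv,z):
    i=optics.camera_info(n);K=np.array(i['camera_matrix']);k=i['k1']
    uv=np.atleast_2d(uv).astype(float)
    D=np.array([k,0,0,0,0.])
    s=cv2.undistortPoints(uv[:,None],K,D)[:,0]
    c=np.c_[s,np.ones(len(s))]*np.ravel(z)[:,None]
    return R.from_euler('xyz',i['attitude'],degrees=True).apply(c)+i['xyz']
E
python3 - <<'E'
from h import *
for n in('scene','top'):
    print(optics.camera_info(n)); p,d=grab(n,n+'0.png'); np.save(n+'.npy',d); 
print(telemetry.get_obs())
E
```

```text
{'camera_matrix': array([[494.61186472,   0.        , 283.75736113],
       [  0.        , 494.61186472, 201.54941757],
       [  0.        ,   0.        ,   1.        ]]), 'k1': -0.04386037420847635, 'xyz': array([1.17504733, 1.10232322, 0.9570077 ]), 'attitude': array([-121.94935715,   -0.82661627,  153.42921462])}
{'camera_matrix': array([[411.27981075,   0.        , 273.69667798],
       [  0.        , 411.27981075, 204.70054659],
       [  0.        ,   0.        ,   1.        ]]), 'k1': 0.028928743073159777, 'xyz': array([ 0.42754188, -0.01407599,  1.35403032]), 'attitude': array([-173.34863556,   -0.73083243,  -88.48177749])}
{'time': 0.1, 'q': array([ 7.00723238e+01,  5.00968204e+00,  1.00406321e+01,  9.50969497e+01,
       -1.50212226e-03,  9.00006985e+01]), 'qd': array([ 0.06491039, -0.07504127,  0.10309051, -0.10027622, -0.03877719,
        0.07169243]), 'joint_efforts': array([-1.68922579e-04, -5.21562552e+01,  4.65650582e+01,  1.60346559e-02,
        3.39953942e-05,  3.40576548e-06]), 'ee_pos': array([0.18739426, 0.51686626, 0.198152  ]), 'tcp_rot': array([-1.79934000e+02,  1.50292584e-03,  1.60071627e+02]), 'wrist_force': array([-0.1320536 ,  0.33983239, -0.60198925]), 'torque': array([-0.00631605,  0.00898006,  0.01711475]), 'opening': 0.08572381443543517}
```

View pics/scene0.png

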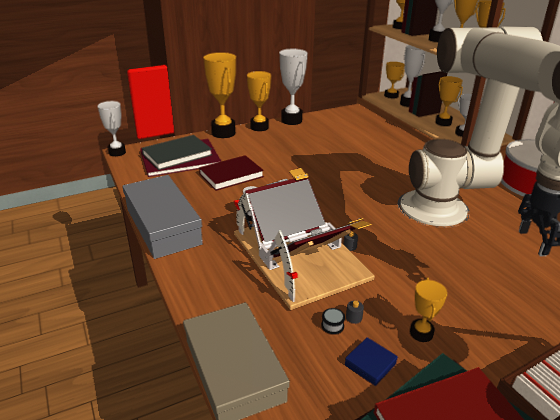

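View pics/top0.png

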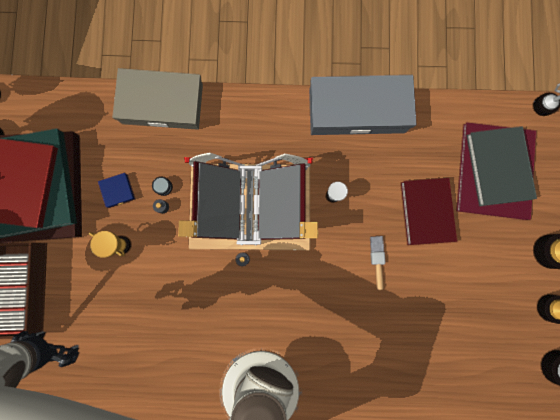

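The scene view shows the V-shaped cradle near (295,235), with red markers at about (240,203) and (293,275). The top view shows the brass tabs at (187,230) and (311,230), red markers at (187,160) and (310,160), felt at (218,200) and (280,200), and weight_b at (243,259). Next I'll measure these.

```bash
cat > m.py <<'E'
from h import *
def blob(n,p,d,box,cond):
    u0,u1,v0,v1=box
    P=p[v0:v1,u0:u1].astype(int); D=d[v0:v1,u0:u1]
    m=cond(P[...,0],P[...,1],P[...,2])&(D>0)
    v,u=np.nonzero(m)
    return world(n,np.c_[u+u0,v+v0],D[m]),np.c_[u+u0,v+v0]
red=lambda r,g,b:(r>120)&(g<60)&(b<60)
brass=lambda r,g,b:(r>120)&(g>90)&(b<0.55*r)&(g>0.6*r)
grey=lambda r,g,b:(abs(r-g)<12)&(abs(g-b)<14)&(r>30)
def show(n,X,uv):
    print(n,len(X),'mean',X.mean(0).round(4),'min',X.min(0).round(3),'max',X.max(0).round(3),'uv',uv.mean(0).round(1))
def plane(n,X):
    for _ in range(4):
        c=np.median(X,0) if _==0 else X.mean(0); nn=np.linalg.svd(X-c,full_matrices=False)[2][2]; nn*=np.sign(nn[2]); r=abs((X-c)@nn); X=X[r<max(.004,np.percentile(r,70))] if _<3 else X
    e=np.degrees(np.arctan2(np.hypot(nn[0],nn[1]),nn[2])); print(n,'plane c',c.round(4),'n',nn.round(4),'elev',e.round(2),'az',np.degrees(np.arctan2(nn[1],nn[0])).round(2),len(X)); return c,nn
E
python3 - <<'E'
from m import *
p,d=grab('top'); 
for nm,b in(('Ltab',(175,200,218,242)),('Rtab',(300,322,218,242))): show(nm,*blob('top',p,d,b,brass)); plane(nm,blob('top',p,d,b,brass)[0])
for nm,b in(('Lred',(175,198,150,170)),('Rred',(300,322,150,170))): show(nm,*blob('top',p,d,b,red))
for nm,b in(('Lfelt',(202,235,172,228)),('Rfelt',(266,298,172,228))): plane(nm,blob('top',p,d,b,lambda r,g,b:r>-1)[0])
# other objects
for nm,(u,v) in dict(weight_b=(243,259),weight_a=(160,206),loupe=(162,186),goblet=(337,191),baseNL=(192,246),baseNR=(308,246)).items(): print(nm,world('top',[u,v],d[v,u]).round(3))
s,ds=grab('scene')
for nm,b in(('Lred s',(280,305,262,285)),('Rred s',(230,248,195,215))): show(nm,*blob('scene',s,ds,b,red))
big=np.hstack([cv2.resize(p[145:255,165:325][:,:,::-1],None,fx=2.4,fy=2.4,interpolation=2),])
big2=cv2.resize(s[170:310,225:385][:,:,::-1],None,fx=4,fy=4,interpolation=2)
cv2.imwrite('pics/c1.png',big2); cv2.imwrite('pics/c2.png',cv2.resize(p[145:255,165:325][:,:,::-1],None,fx=5,fy=5,interpolation=2))
E
```

```text
Ltab 419 mean [0.4904 0.2398 0.1247] min [ 0.458  0.189 -0.007] max [0.534 0.297 0.216] uv [183.9 229.1]
Ltab plane c [0.4933 0.2535 0.1084] n [-0.2294  0.9372  0.2627] elev 74.77 az 103.75 143
Rtab 355 mean [ 0.4939 -0.1368  0.1495] min [ 0.468 -0.186 -0.007] max [ 0.54  -0.101  0.2  ] uv [310.7 230.9]
Rtab plane c [ 0.4906 -0.137   0.1409] n [-0.9796 -0.172   0.1039] elev 84.04 az -170.04 121
Lred 23 mean [0.702  0.2417 0.1278] min [0.693 0.236 0.121] max [0.71  0.249 0.133] uv [186.5 159.3]
Rred 26 mean [ 0.7109 -0.1308  0.1343] min [ 0.7   -0.149 -0.002] max [ 0.751 -0.117  0.146] uv [309.6 159.5]
Lfelt plane c [0.5807 0.1396 0.1384] n [ 0.0136 -0.721   0.6928] elev 46.14 az -88.92 1786
Rfelt plane c [ 0.5858 -0.0483  0.1379] n [-0.0103  0.6572  0.7537] elev 41.09 az 90.9 1726
weight_b [[0.406 0.065 0.057]]
weight_a [[0.565 0.332 0.058]]
loupe [[0.632 0.335 0.035]]
goblet [[ 0.621 -0.219  0.107]]
baseNL [[0.442 0.231 0.024]]
baseNR [[ 0.452 -0.141  0.027]]
Lred s 33 mean [0.7052 0.2438 0.1263] min [0.698 0.219 0.118] max [0.712 0.255 0.133] uv [293.2 274.6]
Rred s 25 mean [ 0.7101 -0.1324  0.1313] min [ 0.617 -0.361 -0.006] max [ 0.719 -0.105  0.15 ] uv [236.4 203. ]
```

View pics/c1.png

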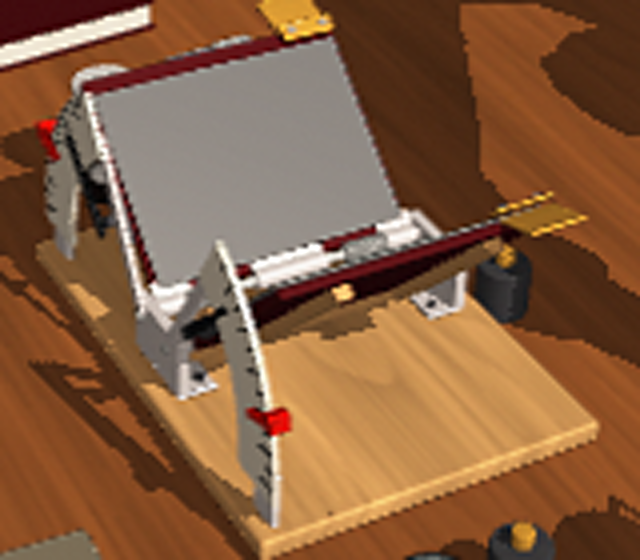

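View pics/c2.png

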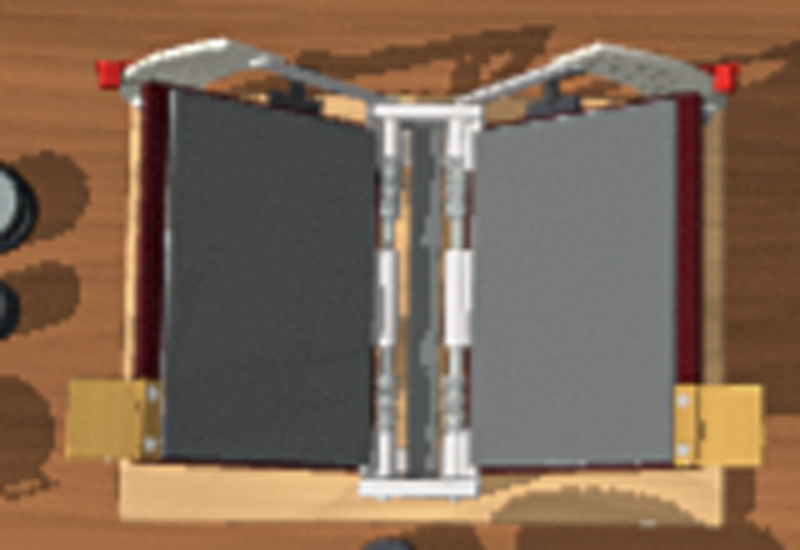

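The wings stand about 46° (left) and 41° (right) above horizontal, and the markers are at roughly 20–25°. Next I'll fit the cradle pose and check how each pointer sits relative to its wing plane.

```bash
cat > f.py <<'E'
from m import *
H=.065
def look(v=True):
    p,d=grab('top'); s,ds=grab('scene')
    return p,d,s,ds
def hinge(pl):
    # planes -> yc (at cradle x centre), o
    yaw=np.radians(np.mean([np.degrees(np.arctan2(n[1],n[0]))+(90 if n[1]<0 else -90) for c,n in pl]))
    return yaw
E
python3 - <<'E'
from f import *
p,d,s,ds=look()
pl=[plane(nm,blob('top',p,d,b,lambda r,g,b:r>-1)[0]) for nm,b in(('Lfelt',(202,235,172,228)),('Rfelt',(266,298,172,228)))]
pr=plane('Rfelt scene',blob('scene',s,ds,(255,315,195,230),lambda r,g,b:r>-1)[0])
# base front/left/right edges by height map: points z 15..35 
v,u=np.mgrid[140:256,165:325]; X=world('top',np.c_[u.ravel(),v.ravel()],d[140:256,165:325].ravel())
m=(X[:,2]>.012)&(X[:,2]<.04)&(X[:,0]<.47); B=X[m]; 
rect=cv2.minAreaRect(B[:,:2].astype(np.float32)); print('base strip',rect, B[:,2].mean(), 'ymin/max',np.percentile(B[:,1],[1,99]).round(4),'xmin',np.percentile(B[:,0],2).round(4))
yaw=hinge(pl); print('yaw',np.degrees(yaw))
c0,s0=np.cos(yaw),np.sin(yaw)
ey=np.array([-s0,c0,0]); ex=np.array([c0,s0,0]); xc=.578
A=[];bb=[]
for sg,(c,n) in zip((1,-1),pl):
    base=ex*0+np.array([xc,0,H])+ey*.022*sg
    A.append([n@ey,1]); bb.append(n@(c-base))
yc,o=np.linalg.solve(A,bb); print('yc',yc,'o',o)
C=np.array([xc,yc*c0,0])
def cr(X): Y=X-C; return np.c_[Y@ex,Y@ey,Y[:,2]]
def pol(n,X,sg):
    Y=cr(X); dy=sg*Y[:,1]-.022; dz=Y[:,2]-H
    r=np.hypot(dy,dz); a=np.degrees(np.arctan2(dz,dy)); return np.c_[Y[:,0],r,a]
np.set_printoptions(suppress=True,linewidth=160)
for n,P,D,bx in(('top',p,d,(170,325,140,185)),('scene',s,ds,(225,310,170,300))):
  for sg in(1,-1):
    for nm,c in(('red',red),('black',lambda r,g,b:(r<45)&(g<45)&(b<45)),('pale',lambda r,g,b:(r>150)&(g>140)&(b>120))):
        X,uv=blob(n,P,D,bx,c); q=pol(n,X,sg); k=(q[:,0]>.112)&(q[:,0]<.16)&(q[:,1]>.03)&(q[:,1]<.2)&(q[:,2]>-5)&(q[:,2]<70)
        if nm=='red':k=(q[:,0]>.1)&(q[:,1]>.1)&(q[:,1]<.21)&(abs(q[:,2])<60)
        q=q[k]; print(n,sg,nm,len(q),'med',np.median(q,0).round(3) if len(q) else '')
        if nm=='black' and len(q): print(np.c_[q*[1000,1000,1],uv[k]].round(0)[np.argsort(q[:,1])][::max(1,len(q)//25)].tolist())
        if nm!='black' and len(q): print('  r',np.percentile(q[:,1],[5,95]).round(4),'a',np.percentile(q[:,2],[5,95]).round(1),'x',np.percentile(q[:,0],[5,95]).round(4))
for nm,b in(('Ltab',(172,202,216,244)),('Rtab',(298,324,216,244))):
    X,uv=blob('top',p,d,b,brass); k=X[:,2]>.12; X=X[k]; show(nm,X,uv[k]); print(cr(X).mean(0).round(4), np.percentile(cr(X),[3,97],axis=0).round(3))
E
```

```text
Lfelt plane c [0.5808 0.1395 0.1382] n [ 0.0118 -0.7221  0.6917] elev 46.24 az -89.06 1776
Rfelt plane c [ 0.5861 -0.0481  0.1378] n [-0.0117  0.6572  0.7536] elev 41.1 az 91.02 1732
Rfelt scene plane c [ 0.589  -0.0339  0.1233] n [-0.0126  0.6545  0.7559] elev 40.89 az 91.1 1653
base strip ((0.4439776539802551, 0.048934027552604675), (0.05147141218185425, 0.3867283761501312), 0.0789933130145073) 0.025484177400707384 ymin/max [-0.1408  0.2391] xmin 0.4373
yaw 0.9819097053492384
yc 0.052023554099386304 o 0.003401013380743457
top 1 red 24 med [ 0.128  0.177 21.364]
  r [0.1704 0.1833] a [19.2 22.6] x [0.1199 0.1342]
top 1 black 8 med [ 0.115  0.076 45.912]
[[114.0, 56.0, 41.0, 228.0, 166.0], [119.0, 74.0, 47.0, 225.0, 163.0], [116.0, 74.0, 48.0, 225.0, 164.0], [123.0, 74.0, 44.0, 224.0, 162.0], [118.0, 78.0, 48.0, 224.0, 163.0], [113.0, 78.0, 45.0, 223.0, 165.0], [115.0, 79.0, 48.0, 224.0, 164.0], [112.0, 81.0, 44.0, 222.0, 165.0]]
top 1 pale 57 med [ 0.126  0.167 46.509]
  r [0.133  0.1701] a [ 1.7 60.1] x [0.1225 0.1293]
top -1 red 26 med [ 0.129  0.18  25.081]
  r [0.1683 0.1862] a 
[... 3503 characters left out ...]
5.0, 41.0, 244.0, 210.0], [137.0, 128.0, 43.0, 243.0, 209.0], [134.0, 132.0, 41.0, 243.0, 208.0], [132.0, 135.0, 40.0, 243.0, 207.0], [135.0, 139.0, 41.0, 242.0, 206.0], [133.0, 142.0, 40.0, 242.0, 205.0], [133.0, 144.0, 42.0, 242.0, 204.0]]
scene -1 pale 96 med [ 0.127  0.115 60.064]
  r [0.0411 0.1606] a [11.3 65.8] x [0.1139 0.1304]
Ltab 257 mean [0.4895 0.2169 0.2053] min [0.467 0.189 0.193] max [0.513 0.238 0.217] uv [186.  228.1]
[-0.0857  0.1664  0.2053] [[-0.107  0.146  0.198]
 [-0.064  0.185  0.212]]
Rtab 276 mean [ 0.4955 -0.1265  0.1918] min [ 0.471 -0.15   0.181] max [ 0.517 -0.101  0.199] uv [308.8 229.6]
[-0.0856 -0.177   0.1918] [[-0.107 -0.2    0.185]
 [-0.064 -0.153  0.198]]
```

The model agrees with the measurements: tab heights match, the pointer angle equals the wing angle, the wings read L 46.2° and R 41.1°, and the markers are about L 20.5° and R 24.5°. First I'll rise, square the yaw to 180° and close the gripper.

```bash
python3 -m inch '[[0,0,-0.04,0,0,-0.12,1],[0,0,-0.08,0,0,-0.24,1],[0,0,-0.1,0,0,-0.348,1],[0,0,-0.1,0,0,-0.348,1]]' 20
```

```text
time: 0.63
ee_pos: [0.1877, 0.5178, 0.3038]
tcp_rot: [179.6, 0.1, -179.6]
wrist_force: [0.5, 0.5, -0.1]
opening: 0.0387
```

```bash
python3 -m inch '[[-0.03,-0.029,0,0,0,0,1],[-0.06,-0.058,0,0,0,0,1],[-0.09,-0.087,0,0,0,0,1],[-0.12,-0.116,0,0,0,0,1],[-0.15,-0.145,0,0,0,0,1],[-0.18,-0.174,0,0,0,0,1],[-0.21,-0.203,0,0,0,0,1],[-0.24,-0.232,0,0,0,0,1],[-0.27,-0.261,0,0,0,0,1],[-0.302,-0.295,0,0,0,0,1],[-0.302,-0.295,0.03,0,0,0,1],[-0.302,-0.295,0.06,0,0,0,1]]'; python3 -m inch '[[0,0,0,0,0,0,1],[0,0,0,0,0,0,1]]'
```

```text
time: 1.63
ee_pos: [0.4921, 0.2201, 0.2384]
tcp_rot: [180.0, 0.1, 179.7]
wrist_force: [-0.1, 0.4, -0.4]
opening: -0.0001
time: 1.8
ee_pos: [0.4886, 0.2216, 0.2376]
tcp_rot: [-179.9, -0.2, 180.0]
wrist_force: [0.2, -0.8, -0.1]
opening: -0.0003
```

```bash
python3 -m inch '[[0,0,0.008,0,0,0,1],[0,0,0.016,0,0,0,1],[0,0,0.021,0,0,0,1],[0,0,0.023,0,0,0,1],[0,0,0.025,0,0,0,1],[0,0,0.025,0,0,0,1]]'; python3 -m inch '[[0,0,0.002,0,0,0,1],[0,0,0.004,0,0,0,1],[0,0,0.006,0,0,0,1],[0,0,0.006,0,0,0,1]]'
```

```text
time: 2.3
ee_pos: [0.4895, 0.2223, 0.2138]
tcp_rot: [180.0, 0.0, -180.0]
wrist_force: [-0.4, -0.2, 0.1]
opening: 0.0001
time: 2.63
ee_pos: [0.4894, 0.2221, 0.2074]
tcp_rot: [-180.0, -0.0, -180.0]
wrist_force: [0.2, -0.3, 0.2]
opening: -0.0002
```

Run:
```python
from h import *
p,d=grab('top'); s,e=grab('scene')
a=cv2.resize(p[195:255,150:230][:,:,::-1],(400,300),interpolation=2);b=cv2.resize(s[180:280,260:400][:,:,::-1],(400,300),interpolation=2)
cv2.imwrite('pics/d1.png',np.hstack([a,b]))
```

```text
(no output)
```

View pics/d1.png

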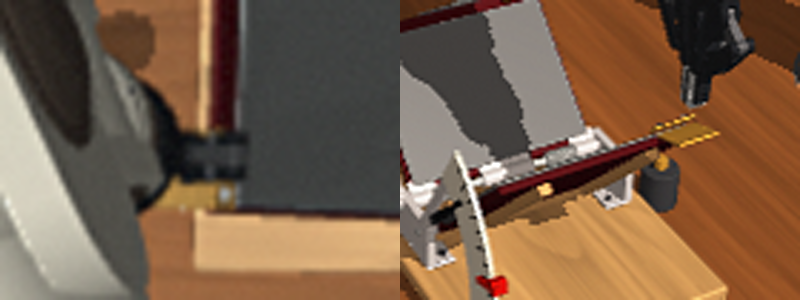

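```bash
cat >> h.py <<'E'
def proj(n,X):
    i=optics.camera_info(n);K=np.array(i['camera_matrix']);r=R.from_euler('xyz',i['attitude'],degrees=True).inv()
    c=r.apply(np.atleast_2d(X)-i['xyz']); return cv2.projectPoints(c,np.zeros(3),np.zeros(3),K,np.array([i['k1'],0,0,0,0.]))[0][:,0]
E
python3 - <<'E'
from m import *
o=telemetry.get_obs();print(o['ee_pos'],o['wrist_force'])
for n in('scene','top'): print(n,proj(n,[o['ee_pos'],[.4895,.217,.205],o['ee_pos']+[0,0,.03]]).round(1).tolist())
s,ds=grab('scene'); p,d=grab('top')
for (u,v) in((362,212),(363,214),(363,210),(361,206)): print(u,v,world('scene',[u,v],ds[v,u]).round(4),s[v,u])
X,uv=blob('scene',s,ds,(345,388,216,232),brass); k=X[:,2]>.12;show('Ltab scene',X[k],uv[k])
for (u,v) in((193,226),(190,226),(197,226),(185,232)): print(u,v,world('top',[u,v],d[v,u]).round(4),p[v,u])
E
```

```text
[0.48948655 0.22206427 0.20771405] [0.16747374 0.40081227 1.33717066]
scene [[361.4, 223.7], [360.3, 223.6], [362.6, 214.4]]
top [[184.0, 228.0], [186.0, 228.1], [181.7, 227.3]]
362 212 [[0.4966 0.2276 0.2506]] [75 73 71]
363 214 [[0.4953 0.2312 0.2461]] [16 20 21]
363 210 [[0.4962 0.2304 0.2583]] [25 25 26]
361 206 [[0.5004 0.2255 0.269 ]] [86 83 79]
Ltab scene 111 mean [0.492  0.2165 0.2037] min [0.467 0.188 0.178] max [0.523 0.239 0.212] uv [359.4 224.1]
193 226 [[0.4879 0.1731 0.3398]] [56 59 58]
190 226 [[0.4875 0.1798 0.3434]] [54 55 57]
197 226 [[0.4884 0.164  0.3358]] [60 62 62]
185 232 [[0.4786 0.2194 0.2045]] [175 136  71]
```

Run:
```python
from m import *
s,ds=grab('scene')
a=cv2.resize(s[150:240,310:410][:,:,::-1],(600,540),interpolation=0); cv2.imwrite('pics/d2.png',a)
for v in range(200,228,2): print(v,world('scene',[[u,v] for u in(359,362,364)],[ds[v,u] for u in(359,362,364)]).round(3).tolist())
```

```text
200 [[0.504, 0.218, 0.284], [0.503, 0.23, 0.291], [0.5, 0.235, 0.293]]
202 [[0.5, 0.215, 0.275], [0.502, 0.23, 0.284], [0.498, 0.233, 0.285]]
204 [[0.502, 0.218, 0.271], [0.502, 0.231, 0.279], [0.498, 0.234, 0.279]]
206 [[0.5, 0.217, 0.264], [0.496, 0.225, 0.267], [0.498, 0.235, 0.274]]
208 [[0.498, 0.215, 0.256], [0.5, 0.23, 0.265], [0.495, 0.233, 0.266]]
210 [[0.5, 0.219, 0.253], [0.499, 0.23, 0.259], [0.498, 0.237, 0.263]]
212 [[0.502, 0.222, 0.249], [0.498, 0.229, 0.252], [0.494, 0.233, 0.253]]
214 [[0.271, -0.079, -0.002], [0.494, 0.225, 0.242], [0.493, 0.233, 0.246]]
216 [[0.279, -0.067, -0.001], [0.269, -0.063, -0.001], [0.267, -0.054, 0.003]]
218 [[0.475, 0.189, 0.202], [0.469, 0.196, 0.205], [0.271, -0.049, -0.001]]
220 [[0.476, 0.192, 0.197], [0.286, -0.039, 0.001], [0.276, -0.04, -0.003]]
222 [[0.481, 0.199, 0.197], [0.479, 0.21, 0.203], [0.475, 0.213, 0.204]]
224 [[0.494, 0.218, 0.206], [0.486, 0.22, 0.204], [0.487, 0.229, 0.21]]
226 [[0.501, 0.228, 0.207], [0.495, 0.233, 0.209], [0.492, 0.237, 0.21]]
```

View pics/d2.png

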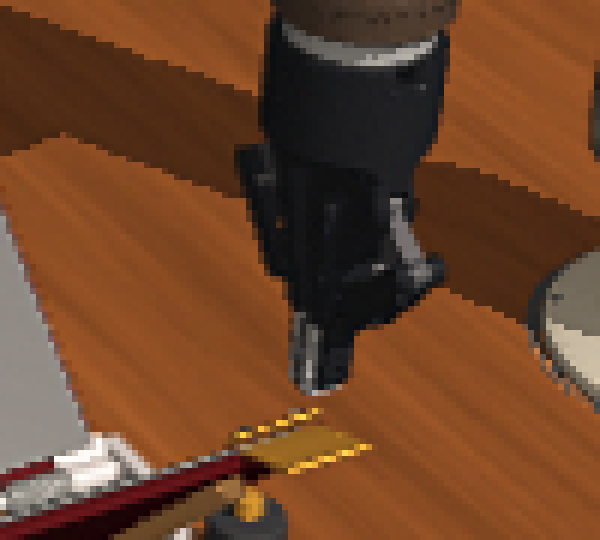

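The picture shows the closed fingertip near pixel (363,215), about 35 mm above the tab, although the reported TCP z is at tab height. I don't know the cause, so I'll go by the images and the contact force and step down carefully.

```bash
python3 - <<'E'
from h import *
print(bot.grip_depth)
E
python3 -m inch '[[0,0,0.003,0,0,0,1],[0,0,0.006,0,0,0,1],[0,0,0.009,0,0,0,1],[0,0,0.012,0,0,0,1],[0,0,0.015,0,0,0,1],[0,0,0.018,0,0,0,1],[0,0,0.018,0,0,0,1]]'; python3 -c "
from m import *
s,ds=grab('scene');X,uv=blob('scene',s,ds,(345,388,216,240),brass); k=X[:,2]>.12;show('Ltab',X[k],uv[k])
print([ (v,world('scene',[362,v],ds[v,362]).round(3)[0].tolist()) for v in range(212,226,2)]);print(telemetry.get_obs()['wrist_force'])"
```

```text
0.0187
time: 3.47
ee_pos: [0.4893, 0.222, 0.189]
tcp_rot: [-180.0, -0.0, -180.0]
wrist_force: [0.4, 0.6, 0.1]
opening: -0.0001
Ltab 93 mean [0.4937 0.2193 0.2032] min [0.468 0.188 0.175] max [0.52  0.241 0.212] uv [359.4 225. ]
[(212, [0.499, 0.231, 0.254]), (214, [0.497, 0.23, 0.246]), (216, [0.496, 0.229, 0.239]), (218, [0.499, 0.234, 0.236]), (220, [0.499, 0.234, 0.23]), (222, [0.479, 0.21, 0.203]), (224, [0.489, 0.224, 0.208])]
[-0.64466703 -0.00863631 -0.14207587]
```

```bash
python3 -m inch '[[0,0,0.002,0,0,0,1],[0,0,0.004,0,0,0,1],[0,0,0.006,0,0,0,1],[0,0,0.008,0,0,0,1],[0,0,0.010,0,0,0,1]]'; python3 -m inch '[[0,0,0.0015,0,0,0,1],[0,0,0.003,0,0,0,1],[0,0,0.0045,0,0,0,1]]';python3 -m inch '[[0,0,0.0015,0,0,0,1],[0,0,0.003,0,0,0,1],[0,0,0.0045,0,0,0,1]]'
```

```text
time: 3.93
ee_pos: [0.4895, 0.2221, 0.1796]
tcp_rot: [-180.0, -0.0, -180.0]
wrist_force: [0.0, 0.7, -0.4]
opening: 0.0002
time: 4.18
ee_pos: [0.4896, 0.2224, 0.176]
tcp_rot: [179.9, 0.1, -180.0]
wrist_force: [-2.8, 2.1, 10.7]
opening: 0.0001
time: 4.43
ee_pos: [0.4902, 0.2231, 0.1729]
tcp_rot: [179.8, 0.2, -180.0]
wrist_force: [-0.3, -0.9, 10.1]
opening: 0.0
```

Contact at about 10 N and the wing is yielding. I'll follow the arc and measure the angle from the felt and pointer points.

```bash
cat > ang.py <<'E'
from m import *
np.set_printoptions(suppress=True)
yaw=np.radians(.98);ex=np.array([np.cos(yaw),np.sin(yaw),0]);ey=np.array([-ex[1],ex[0],0]);C=np.array([.578,.052,0])
o=telemetry.get_obs();print('tcp',o['ee_pos'].round(4),'F',o['wrist_force'].round(1),'t',o['time'])
for n in('top','scene'):
    p,d=grab(n); P=p.astype(int); v,u=np.nonzero(d>0); X=world(n,np.c_[u,v],d[v,u])-C; c=P[v,u]
    x,y,z=X@ex,X@ey,X[:,2]-.065
    for sg,nm in((1,'L'),(-1,'R')):
        w=sg*y-.022; r=np.hypot(w,z); a=np.degrees(np.arctan2(z,w))
        k=(x>-.02)&(x<.10)&(r>.05)&(r<.145)&(a<56)&(a>0)&(c.max(1)-c.min(1)<22)
        f=a[k]-np.degrees(np.arcsin(.0034/r[k])); m=np.median(f) if k.sum() else 0; g=abs(f-m)<4
        out=f'{n} {nm} felt {np.median(f[g]):.2f} ({g.sum()})' if g.sum() else f'{n} {nm} no felt'
        k=(x>.13)&(x<.14)&(r>.085)&(r<.149)&(a<60)&(a>0)&(c.max(1)<45)
        if k.sum(): out+=f'  ptr {np.median(a[k]):.2f} ({k.sum()})'
        k=(x>.115)&(x<.145)&(r>.14)&(r<.19)&(a<50)&(a>5)&(c[:,0]>120)&(c[:,1]<60)&(c[:,2]<60)
        if k.sum(): out+=f'  red {np.median(a[k]):.2f} ({k.sum()}) r {r[k].min():.3f}'
        print(out)
E
python3 ang.py
python3 -m inch '[[0,0.002,0.002,0,0,0,1],[0,0.003,0.004,0,0,0,1],[0,0.005,0.006,0,0,0,1],[0,0.007,0.008,0,0,0,1],[0,0.008,0.010,0,0,0,1],[0,0.010,0.012,0,0,0,1],[0,0.012,0.014,0,0,0,1],[0,0.014,0.016,0,0,0,1]]'; python3 ang.py
```

```text
tcp [0.4902 0.2231 0.1729] F [-0.3 -0.9 10.1] t 4.4333
top L felt 45.17 (1005)  red 20.94 (23) r 0.170
top R felt 41.12 (953)  red 25.06 (23) r 0.173
scene L felt 39.32 (15)  ptr 44.78 (22)  red 20.14 (32) r 0.161
scene R felt 40.12 (1027)  ptr 41.67 (27)  red 24.30 (22) r 0.152
time: 5.2
ee_pos: [0.49, 0.2366, 0.1563]
tcp_rot: [179.9, 0.1, -180.0]
wrist_force: [-1.0, -2.4, 8.4]
opening: 0.0002
tcp [0.49   0.2366 0.1563] F [-1.  -2.4  8.4] t 5.2
top L felt 39.36 (1050)  red 21.22 (23) r 0.169
top R felt 41.12 (962)  red 24.99 (23) r 0.174
scene L felt 39.62 (50)  ptr 39.31 (23)  red 20.21 (33) r 0.151
scene R felt 40.31 (1035)  ptr 41.33 (26)  red 24.79 (21) r 0.149
```

```bash
python3 -m inch '[[0,0.003,0.004,0,0,0,1],[0,0.006,0.008,0,0,0,1],[0,0.008,0.012,0,0,0,1],[0,0.011,0.016,0,0,0,1],[0,0.013,0.020,0,0,0,1],[0,0.015,0.023,0,0,0,1],[0,0.017,0.027,0,0,0,1],[0,0.019,0.030,0,0,0,1],[0,0.021,0.034,0,0,0,1],[0,0.022,0.037,0,0,0,1],[0,0.024,0.040,0,0,0,1],[0,0.0245,0.042,0,0,0,1]]'; python3 ang.py
```

```text
time: 6.3
ee_pos: [0.4896, 0.2609, 0.1137]
tcp_rot: [180.0, 0.1, -180.0]
wrist_force: [-3.3, -1.1, 7.7]
opening: 0.0001
tcp [0.4896 0.2609 0.1137] F [-3.3 -1.1  7.7] t 6.3
top L felt 25.86 (1147)  ptr 26.05 (3)  red 21.15 (23) r 0.170
top R felt 41.12 (954)  red 25.45 (23) r 0.174
scene L felt 25.87 (368)  ptr 26.55 (29)  red 19.94 (33) r 0.150
scene R felt 40.13 (1033)  ptr 41.92 (26)  red 24.68 (21) r 0.153
```

```bash
python3 -m inch '[[0,0.001,0.003,0,0,0,1],[0,0.002,0.006,0,0,0,1],[0,0.003,0.008,0,0,0,1],[0,0.004,0.010,0,0,0,1],[0,0.0045,0.012,0,0,0,1],[0,0.005,0.014,0,0,0,1],[0,0.005,0.014,0,0,0,1]]'; python3 ang.py
python3 - <<'E'
from h import *
s,_=grab('scene'); cv2.imwrite('pics/e1.png',cv2.resize(s[225:305,255:325][:,:,::-1],(560,600)[:2] and (525,600),interpolation=2))
E
```

```text
time: 6.98
ee_pos: [0.4895, 0.2664, 0.0997]
tcp_rot: [179.9, 0.0, -180.0]
wrist_force: [-3.0, 1.9, 5.6]
opening: 0.0
tcp [0.4895 0.2664 0.0997] F [-3.   1.9  5.6] t 6.9833
top L felt 21.48 (1144)  ptr 24.07 (4)  red 21.22 (23) r 0.169
top R felt 41.10 (956)  red 25.40 (23) r 0.175
scene L felt 21.57 (459)  ptr 21.96 (32)  red 19.87 (37) r 0.150
scene R felt 40.25 (1029)  ptr 41.09 (27)  red 24.58 (22) r 0.150
```

View pics/e1.png

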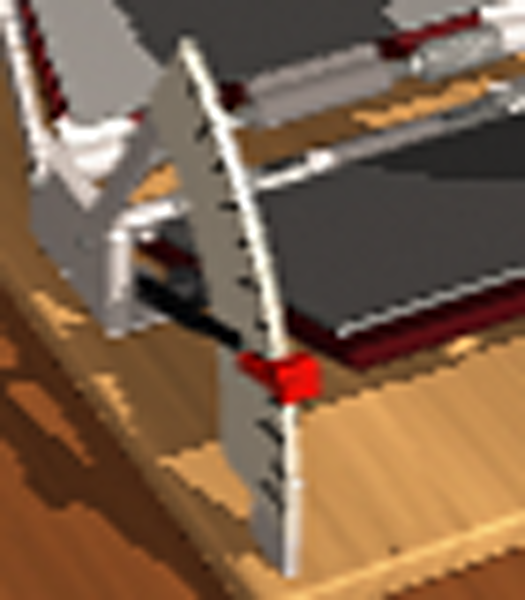

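Viewed e1: the left pointer tip is at crop (240,345) and the red bar's near end is centred at about (244,358). That leaves about 1° to go, which agrees with the numbers (21.5° against roughly 20.5°).

```bash
python3 -m inch '[[0,0.0003,0.001,0,0,0,1],[0,0.0006,0.002,0,0,0,1],[0,0.001,0.003,0,0,0,1],[0,0.001,0.0032,0,0,0,1],[0,0.001,0.0032,0,0,0,1]]'; python3 ang.py
```

```text
time: 7.55
ee_pos: [0.4895, 0.2674, 0.0968]
tcp_rot: [179.9, 0.1, -180.0]
wrist_force: [-2.8, 1.7, 7.8]
opening: -0.0
tcp [0.4895 0.2674 0.0968] F [-2.8  1.7  7.8] t 7.55
top L felt 20.68 (1152)  ptr 22.29 (4)  red 20.88 (23) r 0.169
top R felt 41.17 (952)  red 25.14 (23) r 0.174
scene L felt 20.64 (473)  ptr 20.88 (32)  red 19.89 (36) r 0.152
scene R felt 40.11 (1026)  ptr 41.96 (27)  red 24.32 (21) r 0.154
```

```bash
python3 -m inch '[[0,0,-0.005,0,0,0,1],[0,0,-0.03,0,0,0,1],[0,0,-0.07,0,0,0,1],[0,0,-0.11,0,0,0,1],[0,0,-0.15,0,0,0,1],[0,0,-0.165,0,0,0,1],[0,0,-0.165,0,0,0,1]]'; python3 -m inch '[[0,-0.035,0,0,0,0,1],[0,-0.07,0,0,0,0,1],[0,-0.105,0,0,0,0,1],[0,-0.14,0,0,0,0,1],[0,-0.175,0,0,0,0,1],[0,-0.21,0,0,0,0,1],[0,-0.245,0,0,0,0,1],[0,-0.28,0,0,0,0,1],[0,-0.315,0,0,0,0,1],[-0.003,-0.35,0,0,0,0,1],[-0.003,-0.385,0,0,0,0,1],[-0.003,-0.398,0,0,0,0,1]]'; python3 -m inch '[[0,0,0.03,0,0,0,1],[0,0,0.06,0,0,0,1],[0,0,0.075,0,0,0,1],[0,0,0.08,0,0,0,1],[0,0,0.08,0,0,0,1]]'; python3 ang.py
python3 - <<'E'
from h import *
p,_=grab('top'); s,_=grab('scene')
cv2.imwrite('pics/e2.png',np.hstack([cv2.resize(p[200:250,270:340][:,:,::-1],(420,300),interpolation=2),cv2.resize(s[110:210,250:345][:,:,::-1],(380,400),interpolation=2)[50:350]]))
E
```

```text
time: 8.23
ee_pos: [0.4906, 0.2671, 0.2654]
tcp_rot: [179.8, 0.3, -180.0]
wrist_force: [0.1, 1.3, 0.5]
opening: 0.0
time: 9.23
ee_pos: [0.4921, -0.1349, 0.2594]
tcp_rot: [-180.0, -0.1, 179.9]
wrist_force: [0.3, -0.2, 0.1]
opening: 0.0
time: 9.65
ee_pos: [0.4918, -0.131, 0.1791]
tcp_rot: [180.0, -0.2, -180.0]
wrist_force: [0.7, 0.2, 0.9]
opening: -0.0001
tcp [ 0.4918 -0.131   0.1791] F [0.7 0.2 0.9] t 9.65
top L felt 20.65 (1155)  ptr 24.19 (5)  red 20.89 (23) r 0.169
top R felt 41.20 (952)  red 25.31 (23) r 0.174
scene L felt 20.70 (476)  ptr 21.57 (30)  red 19.71 (36) r 0.146
scene R felt 40.22 (1025)  ptr 41.48 (26)  red 24.60 (25) r 0.153
```

View pics/e2.png

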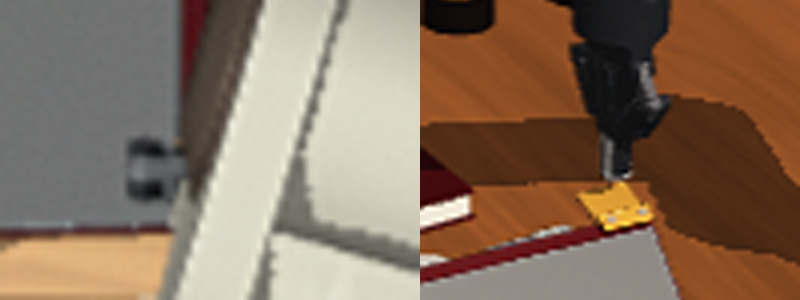

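The left wing held at 20.65°. e2 shows the fingertip just above and in line with the right tab, with the tip at crop (617,178) and the tab centre at (615,205).

```bash
python3 -m inch '[[0,0,0.003,0,0,0,1],[0,0,0.006,0,0,0,1],[0,0,0.009,0,0,0,1],[0,0,0.011,0,0,0,1],[0,0,0.013,0,0,0,1]]'; python3 -m inch '[[0,0,0.0015,0,0,0,1],[0,0,0.003,0,0,0,1],[0,0,0.0045,0,0,0,1]]';python3 -m inch '[[0,0,0.0015,0,0,0,1],[0,0,0.003,0,0,0,1],[0,0,0.0045,0,0,0,1]]'; python3 ang.py
```

```text
time: 10.27
ee_pos: [0.4925, -0.1313, 0.1673]
tcp_rot: [180.0, -0.0, -180.0]
wrist_force: [0.1, 0.4, 0.1]
opening: 0.0
time: 10.52
ee_pos: [0.4926, -0.1314, 0.1629]
tcp_rot: [180.0, -0.0, -180.0]
wrist_force: [0.3, 0.3, 0.1]
opening: 0.0003
time: 10.77
ee_pos: [0.4928, -0.1322, 0.16]
tcp_rot: [-179.9, 0.1, 180.0]
wrist_force: [-4.5, -5.9, 13.5]
opening: 0.0004
tcp [ 0.4928 -0.1322  0.16  ] F [-4.5 -5.9 13.5] t 10.7667
top L felt 20.60 (1149)  ptr 21.85 (5)  red 21.62 (23) r 0.170
top R felt 40.62 (951)  red 25.18 (23) r 0.175
scene L felt 20.71 (480)  ptr 21.30 (31)  red 19.85 (37) r 0.153
scene R felt 39.64 (1031)  ptr 41.30 (27)  red 24.25 (22) r 0.153
```

```bash
python3 -m inch '[[0,-0.002,0.003,0,0,0,1],[0,-0.004,0.006,0,0,0,1],[0,-0.006,0.009,0,0,0,1],[0,-0.008,0.012,0,0,0,1],[0,-0.010,0.015,0,0,0,1],[0,-0.012,0.018,0,0,0,1],[0,-0.014,0.021,0,0,0,1],[0,-0.016,0.024,0,0,0,1],[0,-0.018,0.027,0,0,0,1],[0,-0.020,0.030,0,0,0,1],[0,-0.021,0.032,0,0,0,1],[0,-0.021,0.032,0,0,0,1]]'; python3 ang.py
```

```text
time: 11.87
ee_pos: [0.4931, -0.153, 0.1275]
tcp_rot: [-179.9, 0.1, 180.0]
wrist_force: [0.5, -1.9, 3.7]
opening: -0.0001
tcp [ 0.4931 -0.153   0.1275] F [ 0.5 -1.9  3.7] t 11.8667
top L felt 20.65 (1156)  ptr 22.58 (5)  red 21.19 (23) r 0.169
top R felt 30.14 (1055)  ptr 31.73 (4)  red 25.18 (24) r 0.174
scene L felt 20.68 (481)  ptr 21.17 (31)  red 19.86 (37) r 0.153
scene R felt 29.34 (956)  ptr 30.87 (26)  red 24.66 (23) r 0.151
```

```bash
python3 -m inch '[[0,-0.001,0.002,0,0,0,1],[0,-0.002,0.004,0,0,0,1],[0,-0.003,0.006,0,0,0,1],[0,-0.004,0.008,0,0,0,1],[0,-0.005,0.010,0,0,0,1],[0,-0.006,0.012,0,0,0,1],[0,-0.006,0.0125,0,0,0,1],[0,-0.006,0.0125,0,0,0,1]]'; python3 ang.py
python3 - <<'E'
from h import *
s,_=grab('scene'); cv2.imwrite('pics/e3.png',cv2.resize(s[180:250,225:275][:,:,::-1],(428,600),interpolation=2))
E
```

```text
time: 12.63
ee_pos: [0.4933, -0.1588, 0.1152]
tcp_rot: [-179.9, 0.1, -180.0]
wrist_force: [0.3, -2.0, 7.0]
opening: 0.0004
tcp [ 0.4933 -0.1588  0.1152] F [ 0.3 -2.   7. ] t 12.6333
top L felt 20.68 (1159)  ptr 21.93 (5)  red 21.07 (23) r 0.170
top R felt 26.28 (1064)  ptr 24.17 (3)  red 24.83 (22) r 0.174
scene L felt 20.66 (473)  ptr 21.18 (32)  red 19.89 (37) r 0.147
scene R felt 25.47 (909)  ptr 27.06 (26)  red 24.63 (23) r 0.155
```

View pics/e3.png

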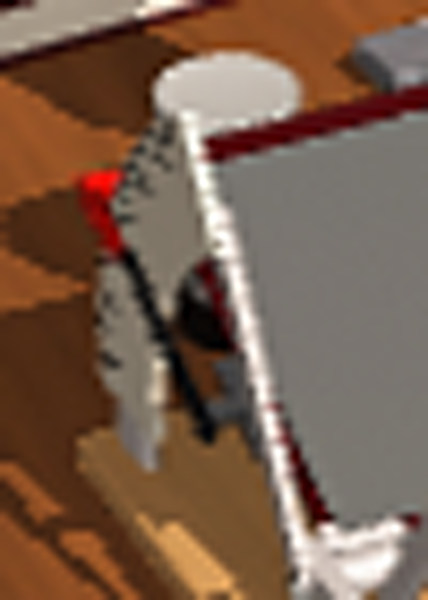

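e3 shows the right pointer tip at crop (127,250) and the red bar running from (118,250) to (90,180). The pointer is about 1–1.5° short.

```bash
python3 -m inch '[[0,-0.0004,0.001,0,0,0,1],[0,-0.0008,0.002,0,0,0,1],[0,-0.0012,0.003,0,0,0,1],[0,-0.0017,0.0042,0,0,0,1],[0,-0.0017,0.0042,0,0,0,1]]'; python3 ang.py
```

```text
time: 13.2
ee_pos: [0.4933, -0.1606, 0.1111]
tcp_rot: [-179.9, 0.1, -180.0]
wrist_force: [-0.3, -2.5, 7.5]
opening: 0.0
tcp [ 0.4933 -0.1606  0.1111] F [-0.3 -2.5  7.5] t 13.2
top L felt 20.60 (1154)  ptr 22.32 (5)  red 21.08 (23) r 0.169
top R felt 24.92 (1083)  ptr 23.96 (3)  red 25.16 (22) r 0.175
scene L felt 20.66 (484)  ptr 21.27 (30)  red 19.85 (37) r 0.151
scene R felt 24.22 (893)  ptr 25.89 (22)  red 24.54 (22) r 0.152
```

Both are close. I'll release, retreat upwards and take a final look.

```bash
python3 -m inch '[[0,0,-0.005,0,0,0,1],[0,0,-0.03,0,0,0,1],[0,0,-0.07,0,0,0,1],[0,0,-0.11,0,0,0,1],[0,0,-0.15,0,0,0,1],[0,0,-0.18,0,0,0,1],[0,0,-0.18,0,0,0,1],[0,0,-0.18,0,0,0,1]]'; python3 ang.py
python3 - <<'E'
from h import *
s,_=grab('scene'); cv2.imwrite('pics/e4.png',np.hstack([cv2.resize(s[185:235,225:265][:,:,::-1],(400,500),interpolation=2),cv2.resize(s[240:290,265:305][:,:,::-1],(400,500),interpolation=2)]))
E
```

```text
time: 13.97
ee_pos: [0.4933, -0.1602, 0.2915]
tcp_rot: [-180.0, 0.2, -180.0]
wrist_force: [-0.7, -0.2, -0.4]
opening: -0.0001
tcp [ 0.4933 -0.1602  0.2915] F [-0.7 -0.2 -0.4] t 13.9667
top L felt 20.62 (1151)  ptr 22.42 (7)  red 21.07 (23) r 0.169
top R felt 25.00 (1081)  ptr 23.08 (4)  red 25.11 (20) r 0.174
scene L felt 20.68 (473)  ptr 21.54 (32)  red 19.87 (37) r 0.149
scene R felt 24.29 (905)  ptr 25.31 (21)  red 24.78 (24) r 0.154
```

View pics/e4.png

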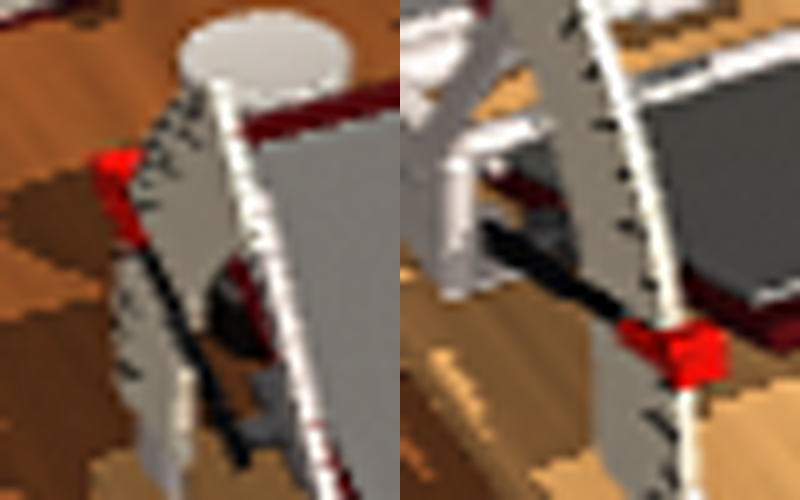

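e4 shows both pointer tips meeting the near ends of their red bars: right at crop (145,245), left at (620,318). Each is within about 1°, so I'll hand in.

```bash
python3 -c "
from h import *
print(order.job_done(), telemetry.get_obs()['wrist_force'])"
```

```text
the job is handed in; nothing more can be done
the job is handed in; nothing more can be done
```

Both wings are set to their markers and the job is handed in, at about 14 s of robot time. I pressed each wing down by its brass tab with the closed fingertips, in steps along the arc, then lifted clear.

| Wing | Wing angle above horizontal, after release | Red marker | Estimated error |
|---|---|---|---|
| Left | 20.65° | 19.9–21.1° | within about 1° (limit 2°) |
| Right | 24.3–25.0° | 24.8–25.1° | within about 1° (limit 2°) |

- **Hold after release:** the left wing stayed put from its release to the end. The right wing read the same before and after I let go.
- **Contact force:** wrist force readings stayed at about 15 N or below, and were near zero after the final retreat.

**Disagreements:**
- **TCP height:** the reported TCP height was about 36 mm lower than where the cameras showed the fingertip. I never found the cause, so I went by the images and contact force.
- **Pointer readings:** the pointer angles read directly were noisier than the felt ones: the scene camera gave 0.5–1.7° above the marker, and the top camera up to 2° off either way on only a few pixels.
- **Bystanders:** I did not re-measure the other objects or the table at the end. I saw no unexpected contact force during the moves.

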